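# Wind the empty tin under the filling spout

## Task

Wind the empty open tin along its slide with the crank on the gearbox, turning it clockwise through several full turns, until the tin stands centred under the nozzle of the filling spout. Keep the crank down on its square shaft and leave it there when you let go; do not touch the tin or lift it out of its carriage.

Things in the scene. Friction and masses are not known exactly. Their poses are not given: they have to be found in the camera images.
- crank: Loose dark steel crank on the gearbox's square shaft. Origin: underside of its 36 mm square hub (25 high), on the shaft axis; z up. Hole 17.6 over 16 mm shaft: 6 deg play. 16 mm wide arm along its +x, any heading, top 25 up. At x = 50 the upright black grip, 22 dia, 27 to 71 up, spins freely on its own axis: hold it at a fixed heading and lead it round a 50 mm radius circle, about 3 N.
- shaft_foot (a point): Fixed point on the vertical shaft axis, 80 mm above the bench: shoulder under the crank's hub, same point as the crank's origin when seated. Shaft end 30 mm higher; round gearbox below, radius 46. Clockwise from above drives the tin towards the spout, 40 mm per full turn, no slip; anticlockwise back. It starts at its stop: about 4 turns clockwise are free.
- tin: Empty open bare-metal tin, 86 mm diameter, 95 high, in the ring of the slide's carriage, 1 mm loose all round. Origin: centre of its underside, 35 mm above the bench; rim at 130. It travels in a straight line away from the gearbox; at the start its centre is 180 mm from the shaft axis and 100 to 145 mm short of the nozzle.
- nozzle (a point): Centre of the mouth of the filling spout's nozzle, pointing down, 147 mm above the bench, over the line of the tin's travel. It hangs from a level arm (16 mm thick, centre 169 mm high) on a post 125 mm behind the slide, top 183 mm high.
There are look-alikes about, which are no part of the job. Of the things that look like the crank, the smallest one is meant. Leave any turquoise look-alike of the tin alone.

How it is judged (in metres and radians):
On the way:
1. the tin is on its way (more than 30 mm) while the fingers work the crank (distance of tin from where it was at the start of the episode above 0.03 m and contact force between the fingers and crank above 0.5 N), for 0.2 s.
At the end, for the whole second after the job is handed in: The tin stands upright in its carriage, at rest, its centre within 12 mm (level distance) of the nozzle's axis; the crank is let go and sits level, down on its square shaft (origin within 8 mm of the shaft foot, tilt under 0.15 rad) (horizontal distance between tin and nozzle below 0.012 m and height (world z) of tin below 0.04 m and angle between tin's own z axis and vertical below 0.1 rad and distance between crank and shaft_foot below 0.008 m and angle between crank's own z axis and vertical below 0.15 rad and linear speed of tin below 0.01 m/s); the robot touches nothing.
It fails at once if the crank slips or is lifted off its shaft (its origin more than 18 mm from the shaft foot) (distance between crank and shaft_foot above 0.018 m).
It fails at once if the robot touches the tin (more than 1 N) (contact force between any of the fingers, the arm and tin above 1 N).
It fails at once if the tin is lifted out of its carriage (height (world z) of tin above 0.05 m).
It also fails if it takes over 72 s, if anything falls off the work surface, if the arm or the gripper's body presses on something with over 40 N, if the wrist force passes 120 N, or if a joint passes its speed limit or range.

## Robot

A 6-joint arm with a two-finger parallel gripper is mounted at the origin on the work surface. World frame = base frame: x ahead of the robot, y to its left, z up, the work surface at z = 0. Lengths are in mm, angles in rad, forces in N, time in s.
With the tool pointing down it reaches from about 350 to 975 mm from the base axis. Payload 7.1 kg.
Tool frame: the origin (TCP) lies on the centre line of the jaws, within the pads' length; the fingertips stand tip_reach ahead of it and the grasp point (between the pads) lies 3 mm ahead of it (tip_reach is the distance from the TCP to the fingertips, in mm); z points along the fingers, x is the direction in which the jaws open and shut, and the axes are right-handed (so a half turn about z gives the same grasp; the last joint's range is limited). The gripper opens to 88 mm and grips with 3 to 60 N. Pads are 20 mm wide; open, the fingers measure 115 mm over their backs; the gripper's body (75 mm by 178 mm) begins 61 mm behind the grasp point.
Start: joints at [-1.277, 0.423, 1.63, -0, 1.089, -0.019], TCP at [192.345, -594.65, 244.675] pointing down, gripper open.
Joint ranges: [-3, 3], [-0.9, 2.11], [0.09, 2.58], [-1.31, 4.45], [0.11, 2.69], [-2.54, 2.54]. Speed limits (rad/s): [2.39, 2.39, 3.01, 3.14, 3.14, 3.14].

## Interface

Orientations are given as a rotation vector (axis times angle).
In Python, from station import observe, capture, get_calibration, hand_in, spot_in, tip_reach gives the robot as it stands.
- The arm moves only by the shell command python3 -m pendant 'ROWS'. ROWS is JSON, a list of rows, each an object with "xyz": the shift along the world's x, y, z in mm, a list of three; "delta_rot": the turn, a rotation vector about the world's x, y, z in rad, a list of three; "grip": the opening, from 0 (shut) to 1 (fully open). In form: [{"xyz": [dx, dy, dz], "delta_rot": [rx, ry, rz], "grip": grip}, ...]. A call has 1 to 20 rows; each row is the pose to reach, as a shift and turn from the pose commanded when the call began; what a row does not reach only later rows make up. A row lasts 1/8 s, in which the tool goes at most 62.5 mm and 10.7 degrees, less where a joint would pass 70% of its speed; a pose out of reach is approached as far as the arm can. A call with a gripper value outside its range is refused whole. The fingers move at their own pace and stop on an object; the grip force is fixed at half the most. Time passes only in rows, so rows that repeat a pose let the fingers close. It gives the time, the measured TCP pose, the force and the opening at its end, in the units of the state.
- observe(): the state, without advancing time (a new reading comes with each control period).
- capture(name): name is "scene" or "top" or "wrist"; returns the picture (384x512x3 uint8, blue, green, red); there is no depth.
- get_calibration(name): a dict with "intrinsics" (3x3 intrinsics, pixels), "k1" (the pictures are not rectified: a ray, as slopes to the right and down, at radius r is drawn at 1 + k1 r^2 times it, then the intrinsics apply), "rvec" (rotation vector, rad) and "tvec" (3), from world to camera coordinates, as OpenCV has them; the wrist camera has in their place "T_tool_cam" (4x4, takes a point from camera to tool coordinates, whose origin is the TCP and whose axes are the tool frame's). Camera axes: x right, y down, z forward; pixel columns grow to the right and rows downward; lengths in mm; the calibration is good to about 2 mm. A picture is of the moment at which its call begins: read the wrist's pose just before it. get_calibration takes no time and is no camera call.
- hand_in(): hands the job in, once; it reports no verdict.
Trained networks look in the newest picture that a camera, given by its name, has taken for a name from the list of things; names that differ only in an ending like _2 or _b are one class to them, and where a whole thing is asked for, a point or a joint stands for the part that bears it (a point fixed in the world has none). Each returns a list of dicts, best first, with "confidence" (0 to 1); they miss things now and then, are a little off and sometimes report something else, mostly with a low value. They report only what shows in the picture. A call takes as long as a camera call. They do not tell look-alikes from the thing itself.
- spot_in(camera, query): "box" ([left, top, right, bottom] in pixels, round what is visible of it).
The state is a dict: "clock": time; "joint_pos": joint angles; "joint_vel": joint speeds; "joint_torque": joint torques, N m; "position": TCP position; "eef_rot": TCP orientation; "force": force on the tool from outside, world axes, zero at the start; "wrist_torque": the same for the moment, N m; "grip_width": finger opening in mm.
Only numpy, scipy, OpenCV 4.12 (cv2) and the standard library are available. Lean on these libraries where they do the work, as an engineer would, in place of code of your own. Each camera call takes 0.05 s, during which the arm holds its last target.

## Working session

There is one attempt and no reset: what is moved stays moved. The work goes in short steps, Python scripts to look and compute and a shell command to move; the robot and the scene stay as the last step left them, time stands still between calls to the robot, and variables do not carry over. Pictures are saved under pics/ and viewed, and the job is handed in when it is done.

```bash
mkdir -p pics; ls
python3 - <<'E'
from station import *
import cv2
s=observe();print(s['clock'],s['position'],s['eef_rot'],s['grip_width'],tip_reach if not callable(tip_reach) else tip_reach())
for n in ['scene','top','wrist']:
    im=capture(n);cv2.imwrite(f'pics/{n}0.png',im)
    c=get_calibration(n);print(n,c)
    for q in ['crank','tin','nozzle']:
        try: print(q,[( [round(v) for v in d['box']],round(d['confidence'],2)) for d in spot_in(n,q)])
        except Exception as e: print(q,e)
print(observe()['clock'])
E
```

```text
pics
0.0 [ 192.1800079  -594.17624088  243.91083227] [-2.53954369e+00  1.84784443e+00  1.88575324e-03] 87.72354709215564 22.0
scene {'intrinsics': array([[446.02099952,   0.        , 250.91399063],
       [  0.        , 446.02099952, 193.68596088],
       [  0.        ,   0.        ,   1.        ]]), 'k1': -0.15512451920568493, 'rvec': array([ 2.22503986,  1.07590077, -0.41270606]), 'tvec': array([-199.13702678, -182.20059993, 1306.89175487])}
crank [([86, 174, 134, 233], 0.94), ([130, 228, 182, 288], 0.87), ([226, 267, 265, 296], 0.71)]
tin [([282, 216, 330, 277], 0.79), ([253, 154, 290, 205], 0.63)]
nozzle [([349, 186, 405, 300], 0.67)]
top {'intrinsics': array([[346.99349983,   0.        , 256.13282346],
       [  0.        , 346.99349983, 188.26019087],
       [  0.        ,   0.        ,   1.        ]]), 'k1': -0.06279969400385732, 'rvec': array([ 2.19948505, -2.18226209,  0.11097658]), 'tvec': array([-66.96901618, 387.86915998, 863.04827892])}
crank [([326, 191, 371, 212], 0.85), ([298, 100, 330, 131], 0.7), ([334, 268, 377, 297], 0.59)]
tin [([225, 88, 266, 139], 0.97), ([192, 186, 230, 221], 0.73)]
nozzle [([186, 35, 220, 109], 0.79)]
wrist {'intrinsics': array([[281.25496264,   0.        , 255.75847443],
       [  0.        , 281.25496264, 194.1680856 ],
       [  0.        ,   0.        ,   1.        ]]), 'k1': -0.011671746148450035, 'T_tool_cam': array([[ 9.99999240e-01, -6.33097365e-04,  1.05762471e-03,
         8.15556357e-01],
       [ 3.50716311e-04,  9.68694366e-01,  2.48256121e-01,
        -6.78135698e+01],
       [-1.18168539e-03, -2.48255561e-01,  9.68693852e-01,
        -1.39835832e+02],
       [ 0.00000000e+00,  0.00000000e+00,  0.00000000e+00,
         1.00000000e+00]])}
crank [([1, 114, 86, 162], 0.67)]
tin []
nozzle []
0.6
```

Run:
```python
import cv2
for n in ['scene','top']:
    im=cv2.imread(f'pics/{n}0.png'); cv2.imwrite(f'pics/{n}0b.png',cv2.resize(im,(800,600),interpolation=cv2.INTER_CUBIC))
```

```text
(no output)
```

View pics/scene0b.png

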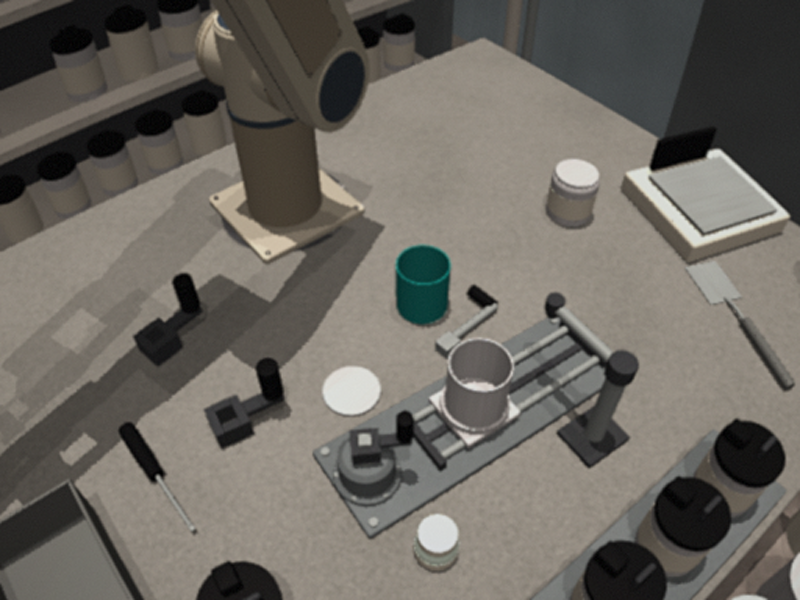

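View pics/top0b.png

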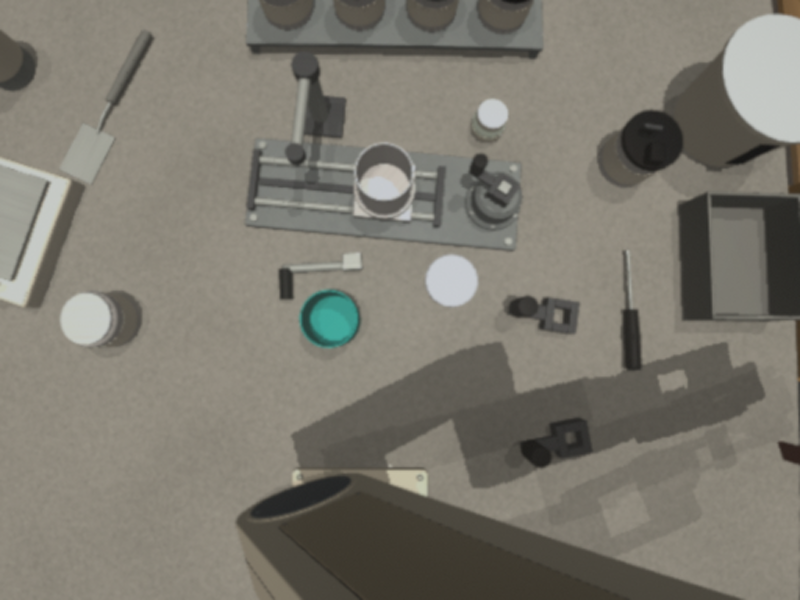

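View pics/wrist0.png

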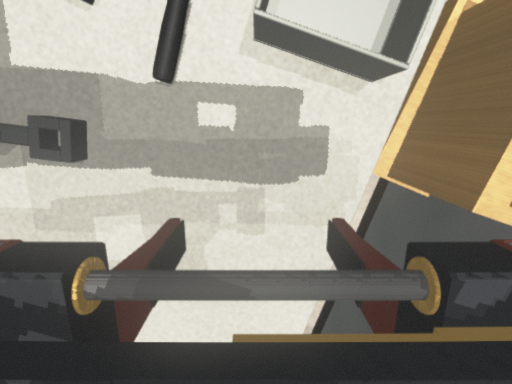

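Run:
```python
import cv2
im=cv2.imread('pics/top0.png'); c=im[25:165,155:340]; cv2.imwrite('pics/topc.png',cv2.resize(c,None,fx=4.3,fy=4.2,interpolation=cv2.INTER_CUBIC)[:600,:800])
im=cv2.imread('pics/scene0.png'); c=im[180:345,200:420]; cv2.imwrite('pics/scenec.png',cv2.resize(c,None,fx=3.6,fy=3.6,interpolation=cv2.INTER_CUBIC)[:600,:800])
```

```text
(no output)
```

View pics/topc.png

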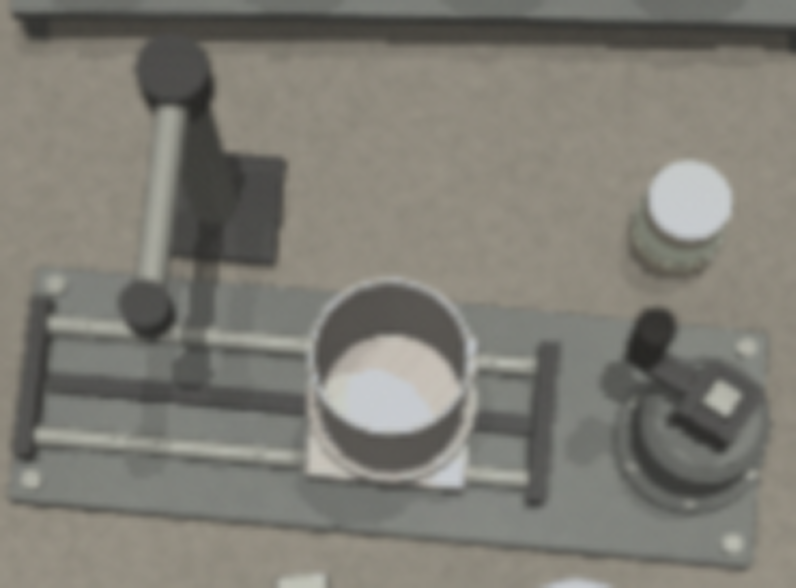

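View pics/scenec.png

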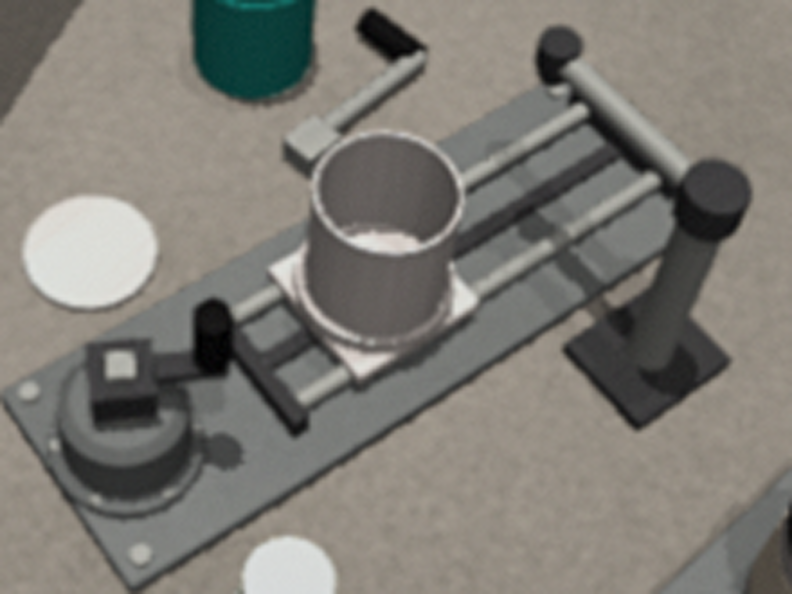

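```bash
cat > h.py <<'E'
import numpy as np,cv2
from scipy.spatial.transform import Rotation as R
from station import *
def ray(name,px,pose=None):
    c=get_calibration(name);K=c['intrinsics'];k=c['k1']
    d=cv2.undistortPoints(np.array([[px]],float),K,np.array([k,0,0,0.]))[0,0]
    d=np.array([d[0],d[1],1.])
    if name=='wrist':
        p,r=pose;T=c['T_tool_cam'];Rw=R.from_rotvec(r).as_matrix()
        return Rw@T[:3,3]+np.array(p),Rw@T[:3,:3]@d
    Rm=R.from_rotvec(c['rvec']).as_matrix()
    return -Rm.T@c['tvec'],Rm.T@d
def atz(name,px,z,pose=None):
    o,d=ray(name,px,pose);return o+d*(z-o[2])/d[2]
def proj(name,P,pose=None):
    c=get_calibration(name);K=c['intrinsics'];D=np.array([c['k1'],0,0,0.])
    P=np.atleast_2d(np.array(P,float))
    if name=='wrist':
        p,r=pose;T=c['T_tool_cam'];Rw=R.from_rotvec(r).as_matrix()
        Pc=((P-p)@Rw-T[:3,3])@T[:3,:3]
        return cv2.projectPoints(Pc,np.zeros(3),np.zeros(3),K,D)[0][:,0]
    return cv2.projectPoints(P,c['rvec'],c['tvec'],K,D)[0][:,0]
def tri(rays):
    A=0;b=0
    for o,d in rays:
        d=d/np.linalg.norm(d);M=np.eye(3)-np.outer(d,d);A=A+M;b=b+M@o
    return np.linalg.solve(A,b)
E
python3 - <<'E'
from h import *
np.set_printoptions(precision=1,suppress=True)
f=lambda u,v:(u/4.3+155,v/4.2+25); g=lambda u,v:(u/3.6+200,v/3.6+180)
for n,a,b,z in [('shaft',(722,398),(121,363),110),('grip',(656,325),(213,308),151),('rim',(392,376),(388,193),130),('cap',(147,302),(560,42),180),('post',(174,72),(714,190),183)]:
    print(n,atz('top',f(*a),z),atz('scene',g(*b),z),tri([ray('top',f(*a)),ray('scene',g(*b))]))
E
```

```text
shaft [ 541.7 -215.8  110. ] [ 543.5 -215.5  110. ] [ 542.4 -215.6  108.5]
grip [ 568.7 -173.2  151. ] [ 566.9 -171.3  151. ] [ 568.  -172.6  153.6]
rim [545.4 -37.9 130. ] [559.7 -38.5 130. ] [551.6 -34.7 117.1]
cap [567.4  82.2 180. ] [567.6  82.8 180. ] [567.5  82.4 180.1]
post [688.2  71.9 183. ] [693.2  68.6 183. ] [691.3  72.9 177.2]
```

Run:
```python
from h import *
t=np.linspace(0,2*np.pi,80)
for n in ['top','scene']:
    im=cv2.imread(f'pics/{n}0.png')
    im=cv2.resize(im,None,fx=4,fy=4,interpolation=cv2.INTER_CUBIC)
    def poly(P,col): 
        cv2.polylines(im,[np.round(proj(n,P)*4+1.5).astype(int)],False,col,1)
    circ=lambda c,r,z:np.c_[c[0]+r*np.cos(t),c[1]+r*np.sin(t),0*t+z]
    poly(circ((557.5,-36.3),43,130),(0,0,255)); poly(circ((557.5,-36.3),43,50),(0,255,0))
    poly(circ((542.5,-215.7),46,50),(0,255,0)); poly(circ((568,-172.6),11,151),(0,255,255))
    poly(circ((567.5,82.4),3,147),(0,0,255))
    u=np.array([25,298.])/299; s=np.array([542.5,-215.7])
    poly([[*s,15],[*(s+u*350),15]],(255,0,0))
    im=im[100:700,620:1420] if n=='top' else im[720:1320,800:1600]
    cv2.imwrite(f'pics/ov_{n}.png',im)
```

```text
(no output)
```

View pics/ov_top.png

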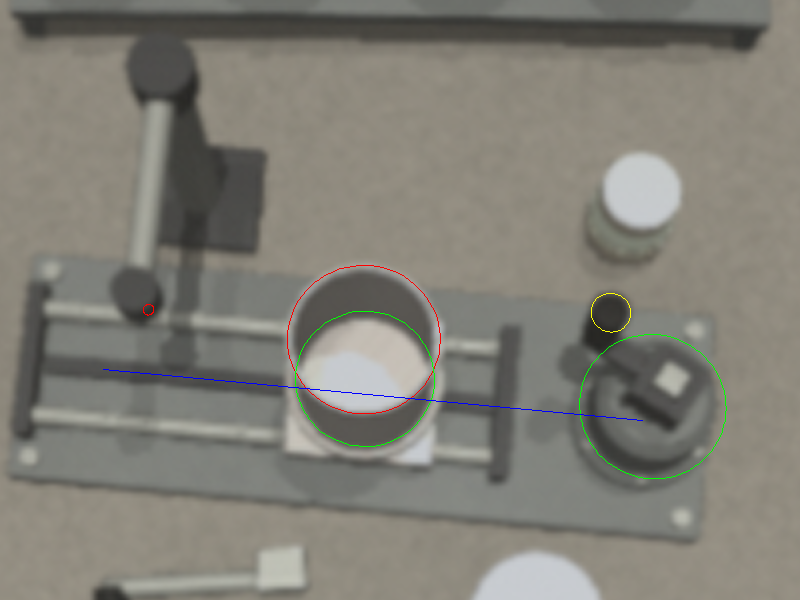

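View pics/ov_scene.png

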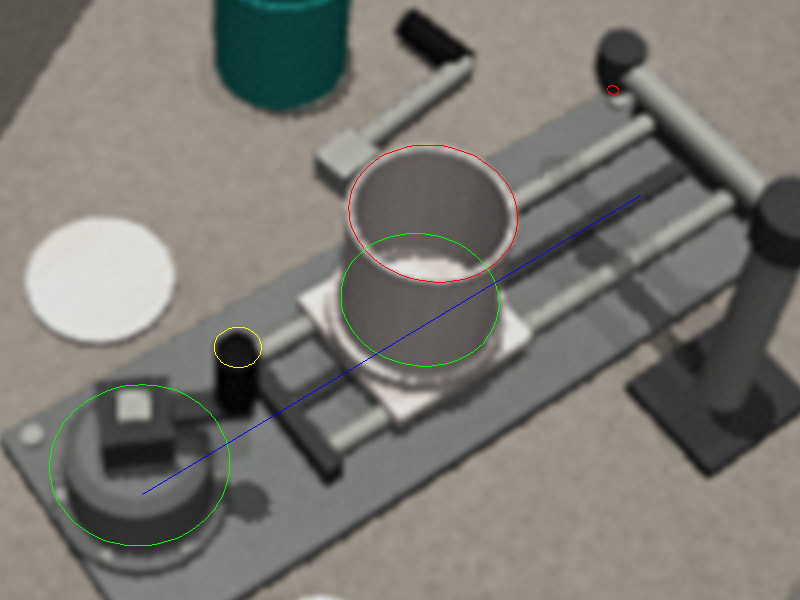

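```bash
python3 -m pendant '[{"xyz":[40,45,10],"delta_rot":[0,0,0],"grip":0.6},{"xyz":[80,90,10],"delta_rot":[0,0,0],"grip":0.6},{"xyz":[120,135,10],"delta_rot":[0,0,0],"grip":0.6},{"xyz":[160,180,10],"delta_rot":[0,0,0],"grip":0.6},{"xyz":[200,225,10],"delta_rot":[0,0,0],"grip":0.6},{"xyz":[240,270,10],"delta_rot":[0,0,0],"grip":0.6},{"xyz":[280,315,10],"delta_rot":[0,0,0],"grip":0.6},{"xyz":[320,360,10],"delta_rot":[0,0,0],"grip":0.6},{"xyz":[350,395,10],"delta_rot":[0,0,0],"grip":0.6},{"xyz":[376,422,10],"delta_rot":[0,0,0],"grip":0.6},{"xyz":[376,422,10],"delta_rot":[0,0,0],"grip":0.6},{"xyz":[376,422,10],"delta_rot":[0,0,0],"grip":0.6}]'
python3 - <<'E'
from h import *
np.set_printoptions(precision=2,suppress=True)
s=observe();p=(s['position'],s['eef_rot']);print(s['clock'],*p,s['joint_pos'],s['force'])
im=capture('wrist');cv2.imwrite('pics/w1.png',im)
np.save('p1.npy',np.array(p))
t=np.linspace(0,2*np.pi,60)
for c,r,z in [((568,-172.6),11,151),((542.5,-215.7),8,110),((557.5,-36.3),43,130)]:
    cv2.polylines(im,[np.round(proj('wrist',np.c_[c[0]+r*np.cos(t),c[1]+r*np.sin(t),0*t+z],p)).astype(int)],True,(0,0,255),1)
cv2.imwrite('pics/w1o.png',im)
E
```

```text
clock: 2.1
position: [567.8, -172.9, 254.5]
eef_rot: [2.54, -1.848, -0.001]
force: [0.4, -0.3, 0.3]
grip_width: 52.8
2.1 [ 567.81 -172.92  254.49] [ 2.54 -1.85 -0.  ] [-0.32  0.37  1.69 -0.    1.08  0.94] [ 0.35 -0.26  0.35]
```

View pics/w1o.png

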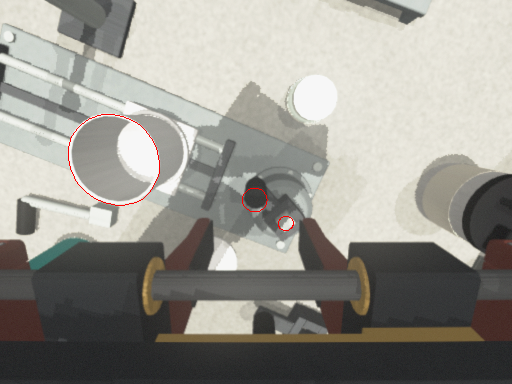

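Run:
```python
import cv2
im=cv2.imread('pics/w1.png'); cv2.imwrite('pics/w1c.png',cv2.resize(im[160:250,220:330],None,fx=6,fy=6,interpolation=cv2.INTER_CUBIC))
```

```text
(no output)
```

View pics/w1c.png

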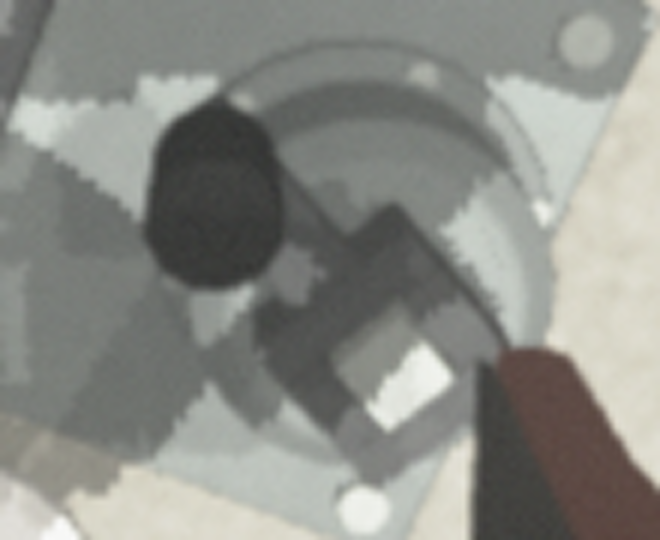

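Run:
```python
from h import *
np.set_printoptions(precision=1,suppress=True)
p=np.load('p1.npy')
a=(285.5,221.3);b=(255.6,197.0)
S=atz('wrist',a,110,p);G=atz('wrist',b,151,p);print(S,G,np.linalg.norm((G-S)[:2]))
f=lambda u,v:(u/4.3+155,v/4.2+25); g=lambda u,v:(u/3.6+200,v/3.6+180)
print(tri([ray('wrist',a,p),ray('top',f(722,398)),ray('scene',g(121,363))]))
print(tri([ray('wrist',b,p),ray('top',f(656,325)),ray('scene',g(213,308))]))
```

```text
[ 544.5 -215.1  110. ] [ 570.7 -173.   151. ] 49.631659018142656
[ 542.9 -215.6  107.9]
[ 569.1 -172.7  152.6]
```

```bash
python3 -m pendant '[{"xyz":[1,0,-30],"delta_rot":[0,0,0],"grip":0.6},{"xyz":[1,0,-60],"delta_rot":[0,0,0],"grip":0.6},{"xyz":[1,0,-85],"delta_rot":[0,0,0],"grip":0.6},{"xyz":[1,0,-105],"delta_rot":[0,0,0],"grip":0.6},{"xyz":[1,0,-119],"delta_rot":[0,0,0],"grip":0.6},{"xyz":[1,0,-119],"delta_rot":[0,0,0],"grip":0.6}]'
python3 - <<'E'
from h import *
im=capture('wrist');cv2.imwrite('pics/w2.png',im)
im=capture('scene');cv2.imwrite('pics/s2.png',cv2.resize(im[180:345,180:400],None,fx=3.6,fy=3.6,interpolation=cv2.INTER_CUBIC)[:600,:800])
print(observe()['force'])
E
```

```text
clock: 2.9
position: [568.4, -173.2, 134.9]
eef_rot: [2.539, -1.849, -0.003]
force: [0.3, 0.7, 0.2]
grip_width: 52.5
[-0.31200256  0.0388095  -0.71761698]
```

View pics/w2.png

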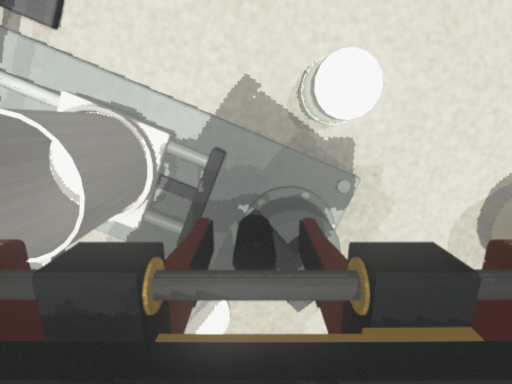

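View pics/s2.png

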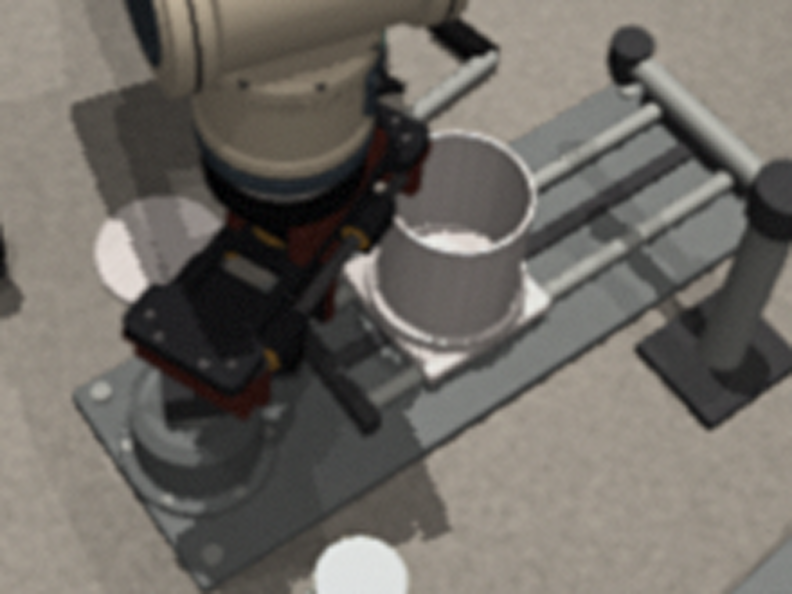

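```bash
python3 -m pendant '[{"xyz":[0,0,0],"delta_rot":[0,0,0],"grip":0.4},{"xyz":[0,0,0],"delta_rot":[0,0,0],"grip":0.3},{"xyz":[0,0,0],"delta_rot":[0,0,0],"grip":0.2},{"xyz":[0,0,0],"delta_rot":[0,0,0],"grip":0.15},{"xyz":[0,0,0],"delta_rot":[0,0,0],"grip":0.15},{"xyz":[0,0,0],"delta_rot":[0,0,0],"grip":0.15}]'
python3 -c "
from h import *
im=capture('wrist');cv2.imwrite('pics/w3.png',im);s=observe();print(s['force'],s['wrist_torque'],s['position'])"
```

```text
clock: 3.75
position: [569.5, -172.6, 135.8]
eef_rot: [-2.54, 1.848, -0.0]
force: [0.4, 1.2, 2.1]
grip_width: 21.2
[-0.6093133   0.53636753  3.14180127] [ 0.19879316 -0.11593886  0.01908573] [ 569.54518961 -172.59006676  135.84113381]
```

View pics/w3.png

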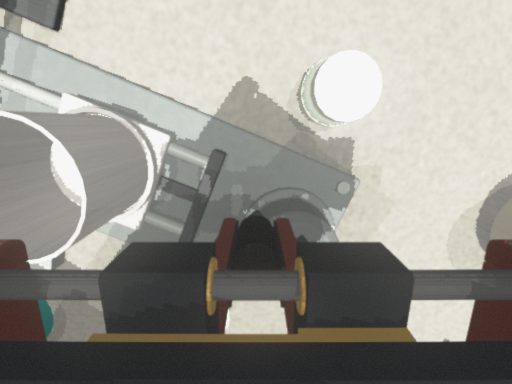

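Run:
```python
import numpy as np
for st in (6,18):
  print(st)
  for k in range(1,21):
    a=np.radians(58.7);b=a-np.radians(st*k)
    print([round(50*(np.cos(b)-np.cos(a)),1),round(50*(np.sin(b)-np.sin(a)),1)],end=' ')
```

```text
6
[np.float64(4.3), np.float64(-2.9)] [np.float64(8.3), np.float64(-6.3)] [np.float64(11.9), np.float64(-10.1)] [np.float64(15.1), np.float64(-14.3)] [np.float64(17.9), np.float64(-18.7)] [np.float64(20.2), np.float64(-23.4)] [np.float64(21.9), np.float64(-28.4)] [np.float64(23.2), np.float64(-33.4)] [np.float64(23.9), np.float64(-38.6)] [np.float64(24.0), np.float64(-43.9)] [np.float64(23.6), np.float64(-49.1)] [np.float64(22.7), np.float64(-54.2)] [np.float64(21.2), np.float64(-59.2)] [np.float64(19.2), np.float64(-64.1)] [np.float64(16.7), np.float64(-68.7)] [np.float64(13.8), np.float64(-73.0)] [np.float64(10.4), np.float64(-77.0)] [np.float64(6.6), np.float64(-80.6)] [np.float64(2.5), np.float64(-83.8)] [np.float64(-2.0), np.float64(-86.6)] 18
[np.float64(11.9), np.float64(-10.1)] [np.float64(20.2), np.float64(-23.4)] [np.float64(23.9), np.float64(-38.6)] [np.float64(22.7), np.float64(-54.2)] [np.float64(16.7), np.float64(-68.7)] [np.float64(6.6), np.float64(-80.6)] [np.float64(-6.7), np.float64(-88.8)] [np.float64(-21.9), np.float64(-92.6)] [np.float64(-37.5), np.float64(-91.4)] [np.float64(-52.0), np.float64(-85.4)] [np.float64(-63.9), np.float64(-75.3)] [np.float64(-72.1), np.float64(-62.0)] [np.float64(-75.8), np.float64(-46.8)] [np.float64(-74.6), np.float64(-31.2)] [np.float64(-68.7), np.float64(-16.7)] [np.float64(-58.6), np.float64(-4.8)] [np.float64(-45.3), np.float64(3.4)] [np.float64(-30.1), np.float64(7.1)] [np.float64(-14.5), np.float64(5.9)] [np.float64(-0.0), np.float64(0.0)]
```

```bash
python3 -m pendant '[{"xyz":[4.3,-2.9,0],"delta_rot":[0,0,0],"grip":0.15},{"xyz":[8.3,-6.3,0],"delta_rot":[0,0,0],"grip":0.15},{"xyz":[11.9,-10.1,0],"delta_rot":[0,0,0],"grip":0.15},{"xyz":[15.1,-14.3,0],"delta_rot":[0,0,0],"grip":0.15},{"xyz":[17.9,-18.7,0],"delta_rot":[0,0,0],"grip":0.15},{"xyz":[20.2,-23.4,0],"delta_rot":[0,0,0],"grip":0.15},{"xyz":[21.9,-28.4,0],"delta_rot":[0,0,0],"grip":0.15},{"xyz":[23.2,-33.4,0],"delta_rot":[0,0,0],"grip":0.15},{"xyz":[23.9,-38.6,0],"delta_rot":[0,0,0],"grip":0.15},{"xyz":[24,-43.9,0],"delta_rot":[0,0,0],"grip":0.15}]'
python3 - <<'E'
from h import *
im=capture('wrist');cv2.imwrite('pics/w4.png',im)
im=capture('scene');cv2.imwrite('pics/s4.png',cv2.resize(im[180:345,180:400],None,fx=3.6,fy=3.6,interpolation=cv2.INTER_CUBIC)[:600,:800])
s=observe();print(s['force'],s['wrist_torque'],s['position'])
E
```

```text
clock: 5.05
position: [592.8, -216.6, 135.5]
eef_rot: [2.54, -1.848, -0.002]
force: [-4.2, 3.1, 5.8]
grip_width: 21.4
[-4.21096776 -0.32373127  5.37522934] [0.19330549 0.93514584 0.03310946] [ 592.79736408 -217.1082635   135.46806048]
```

View pics/w4.png

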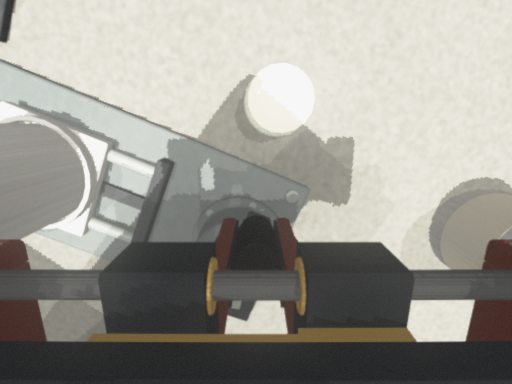

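View pics/s4.png

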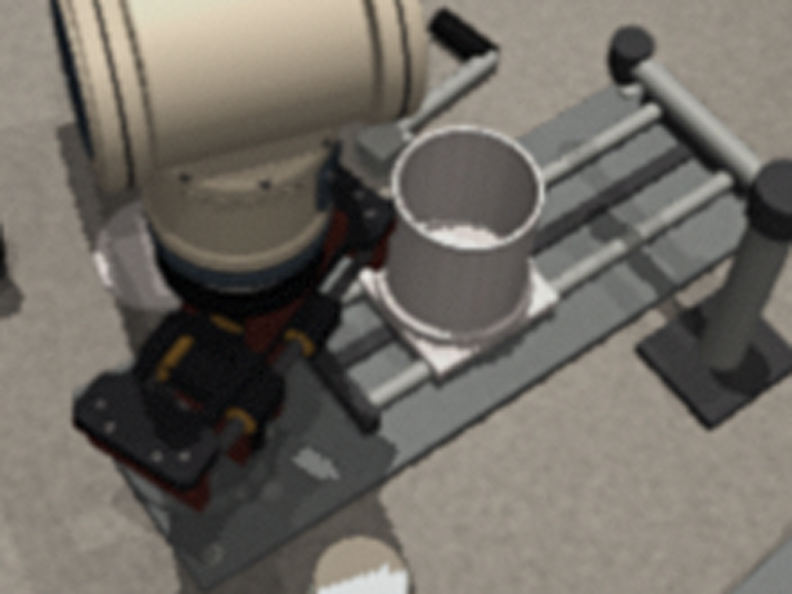

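Run:
```python
import numpy as np
for k in range(1,21):
    a=np.radians(-1.3);b=a-np.radians(18*k)
    print([float(round(50*(np.cos(b)-np.cos(a))-.5,1)),float(round(50*(np.sin(b)-np.sin(a)),1))],end=' ')
```

```text
[-3.3, -15.4] [-10.7, -29.2] [-22.0, -40.0] [-36.1, -46.8] [-51.6, -48.9] [-67.0, -46.1] [-80.8, -38.6] [-91.6, -27.3] [-98.4, -13.2] [-100.5, 2.3] [-97.7, 17.7] [-90.3, 31.4] [-79.0, 42.2] [-64.9, 49.0] [-49.4, 51.1] [-34.0, 48.3] [-20.2, 40.9] [-9.4, 29.6] [-2.6, 15.5] [-0.5, -0.0]
```

```bash
python3 -m pendant '[{"xyz":[-3.3,-15.4,0],"delta_rot":[0,0,0],"grip":0.15},{"xyz":[-10.7,-29.2,0],"delta_rot":[0,0,0],"grip":0.15},{"xyz":[-22,-40,0],"delta_rot":[0,0,0],"grip":0.15},{"xyz":[-36.1,-46.8,0],"delta_rot":[0,0,0],"grip":0.15},{"xyz":[-51.6,-48.9,0],"delta_rot":[0,0,0],"grip":0.15},{"xyz":[-67,-46.1,0],"delta_rot":[0,0,0],"grip":0.15},{"xyz":[-80.8,-38.6,0],"delta_rot":[0,0,0],"grip":0.15},{"xyz":[-91.6,-27.3,0],"delta_rot":[0,0,0],"grip":0.15},{"xyz":[-98.4,-13.2,0],"delta_rot":[0,0,0],"grip":0.15},{"xyz":[-100.5,2.3,0],"delta_rot":[0,0,0],"grip":0.15}]'
python3 - <<'E'
from h import *
im=capture('wrist');cv2.imwrite('pics/w5.png',im)
im=capture('scene');cv2.imwrite('pics/s5.png',cv2.resize(im[180:345,180:400],None,fx=3.6,fy=3.6,interpolation=cv2.INTER_CUBIC)[:600,:800])
s=observe();print(s['force'],s['wrist_torque'],s['position'],s['clock'])
E
```

```text
clock: 6.4
position: [492.2, -213.9, 135.8]
eef_rot: [2.54, -1.848, 0.0]
force: [1.8, -2.9, 0.8]
grip_width: 21.4
[-2.37551831  0.43801481  4.12977832] [ 0.09245609  0.33905345 -0.03800306] [ 492.42378367 -212.57801449  135.78763857] 6.5
```

View pics/w5.png

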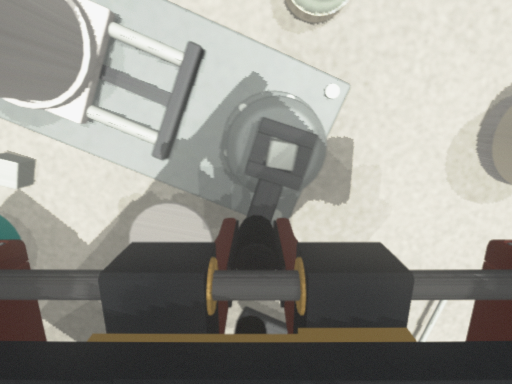

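View pics/s5.png

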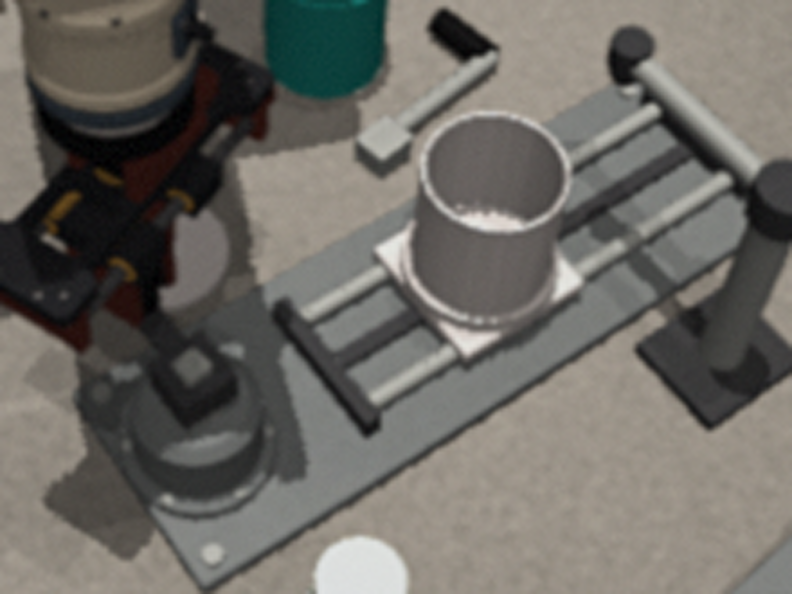

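```bash
python3 -m pendant '[{"xyz":[2.8,15.4,0],"delta_rot":[0,0,0],"grip":0.15},{"xyz":[10.2,29.2,0],"delta_rot":[0,0,0],"grip":0.15},{"xyz":[21.5,40,0],"delta_rot":[0,0,0],"grip":0.15},{"xyz":[35.6,46.8,0],"delta_rot":[0,0,0],"grip":0.15},{"xyz":[51.1,48.9,0],"delta_rot":[0,0,0],"grip":0.15},{"xyz":[66.5,46.1,0],"delta_rot":[0,0,0],"grip":0.15},{"xyz":[80.3,38.6,0],"delta_rot":[0,0,0],"grip":0.15},{"xyz":[91.1,27.3,0],"delta_rot":[0,0,0],"grip":0.15},{"xyz":[97.9,13.2,0],"delta_rot":[0,0,0],"grip":0.15},{"xyz":[100,-2.3,0],"delta_rot":[0,0,0],"grip":0.15},{"xyz":[97.2,-17.7,0],"delta_rot":[0,0,0],"grip":0.15},{"xyz":[89.8,-31.4,0],"delta_rot":[0,0,0],"grip":0.15},{"xyz":[78.5,-42.2,0],"delta_rot":[0,0,0],"grip":0.15},{"xyz":[64.4,-49,0],"delta_rot":[0,0,0],"grip":0.15},{"xyz":[48.9,-51.1,0],"delta_rot":[0,0,0],"grip":0.15},{"xyz":[33.5,-48.3,0],"delta_rot":[0,0,0],"grip":0.15},{"xyz":[19.7,-40.9,0],"delta_rot":[0,0,0],"grip":0.15},{"xyz":[8.9,-29.6,0],"delta_rot":[0,0,0],"grip":0.15},{"xyz":[2.1,-15.5,0],"delta_rot":[0,0,0],"grip":0.15},{"xyz":[0,0,0],"delta_rot":[0,0,0],"grip":0.15}]'
python3 - <<'E'
from h import *
im=capture('top');cv2.imwrite('pics/t6.png',im)
im=capture('wrist');cv2.imwrite('pics/w6.png',im)
im=capture('scene');cv2.imwrite('pics/s6r.png',im);cv2.imwrite('pics/s6.png',cv2.resize(im[180:345,180:400],None,fx=3.6,fy=3.6,interpolation=cv2.INTER_CUBIC)[:600,:800])
s=observe();print(s['force'],s['wrist_torque'],s['position'],s['clock'])
E
```

```text
clock: 9.0
position: [492.2, -213.6, 135.8]
eef_rot: [2.54, -1.848, -0.0]
force: [1.9, -2.2, 0.5]
grip_width: 21.4
[-2.57291907  0.96212443  5.95218529] [0.21408501 0.32215907 0.00112777] [ 492.39552027 -212.83619433  135.73658481] 9.15
```

View pics/w6.png

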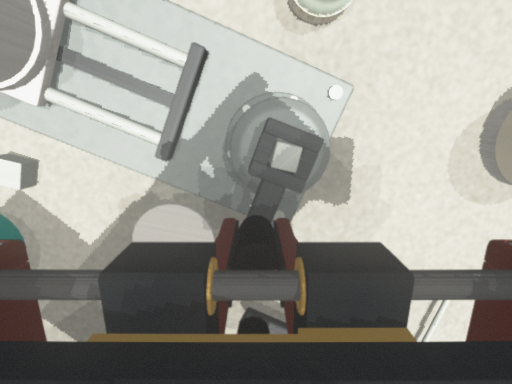

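View pics/s6.png

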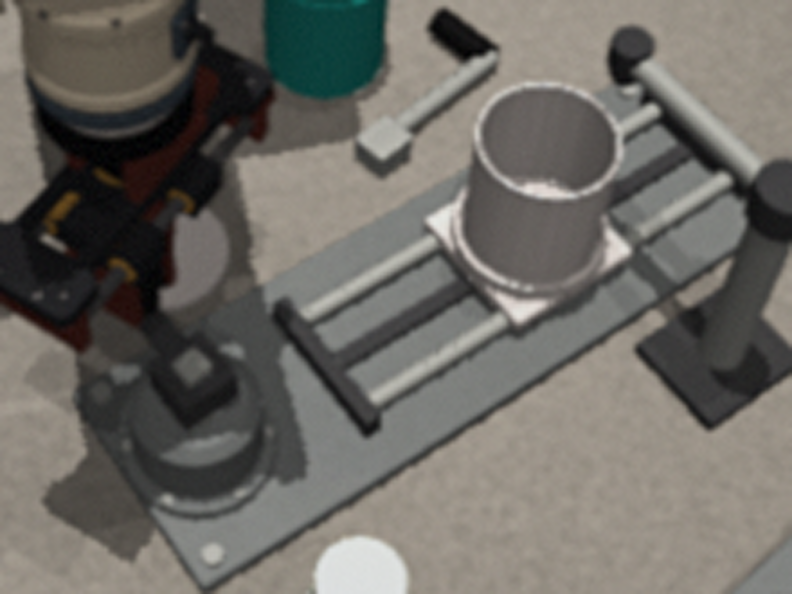

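```bash
python3 -m pendant '[{"xyz":[2.8,15.4,0],"delta_rot":[0,0,0],"grip":0.15},{"xyz":[10.2,29.2,0],"delta_rot":[0,0,0],"grip":0.15},{"xyz":[21.5,40,0],"delta_rot":[0,0,0],"grip":0.15},{"xyz":[35.6,46.8,0],"delta_rot":[0,0,0],"grip":0.15},{"xyz":[51.1,48.9,0],"delta_rot":[0,0,0],"grip":0.15},{"xyz":[66.5,46.1,0],"delta_rot":[0,0,0],"grip":0.15},{"xyz":[80.3,38.6,0],"delta_rot":[0,0,0],"grip":0.15},{"xyz":[91.1,27.3,0],"delta_rot":[0,0,0],"grip":0.15},{"xyz":[97.9,13.2,0],"delta_rot":[0,0,0],"grip":0.15},{"xyz":[100,-2.3,0],"delta_rot":[0,0,0],"grip":0.15},{"xyz":[97.2,-17.7,0],"delta_rot":[0,0,0],"grip":0.15},{"xyz":[89.8,-31.4,0],"delta_rot":[0,0,0],"grip":0.15},{"xyz":[78.5,-42.2,0],"delta_rot":[0,0,0],"grip":0.15},{"xyz":[64.4,-49,0],"delta_rot":[0,0,0],"grip":0.15},{"xyz":[48.9,-51.1,0],"delta_rot":[0,0,0],"grip":0.15},{"xyz":[33.5,-48.3,0],"delta_rot":[0,0,0],"grip":0.15},{"xyz":[19.7,-40.9,0],"delta_rot":[0,0,0],"grip":0.15},{"xyz":[8.9,-29.6,0],"delta_rot":[0,0,0],"grip":0.15},{"xyz":[2.1,-15.5,0],"delta_rot":[0,0,0],"grip":0.15},{"xyz":[0,0,0],"delta_rot":[0,0,0],"grip":0.15}]'
python3 - <<'E'
from h import *
im=capture('wrist');cv2.imwrite('pics/w7.png',im)
im=capture('top');cv2.imwrite('pics/top7.png',im)
im=capture('scene');cv2.imwrite('pics/scene7.png',im)
s=observe();print(s['force'],s['wrist_torque'],s['position'],s['clock'])
t=np.linspace(0,2*np.pi,80)
u=np.array([25,298.])/299
for n in ['top','scene']:
    im=cv2.imread(f'pics/{n}7.png')
    im=cv2.resize(im,None,fx=4,fy=4,interpolation=cv2.INTER_CUBIC)
    cv2.imwrite(f'pics/raw_{n}7.png',im[0:600,560:1360] if n=='top' else im[600:1200,880:1680])
    def poly(P,col): 
        cv2.polylines(im,[np.round(proj(n,P)*4+1.5).astype(int)],False,col,1)
    circ=lambda c,r,z:np.c_[c[0]+r*np.cos(t),c[1]+r*np.sin(t),0*t+z]
    poly(circ(np.array([557.5,-36.3])+u*106.3,43,130),(0,0,255))
    poly(circ((567.5,82.4),3,147),(0,255,255))
    im=im[0:600,560:1360] if n=='top' else im[600:1200,880:1680]
    cv2.imwrite(f'pics/ov_{n}7.png',im)
E
```

```text
clock: 11.65
position: [492.1, -213.8, 135.8]
eef_rot: [2.54, -1.848, 0.0]
force: [3.8, -2.3, 0.5]
grip_width: 21.6
[-1.47520193  1.48536802  5.4138824 ] [ 0.16531459  0.12914133 -0.01858515] [ 492.31347763 -213.02094333  135.70177226] 11.8
```

View pics/ov_top7.png

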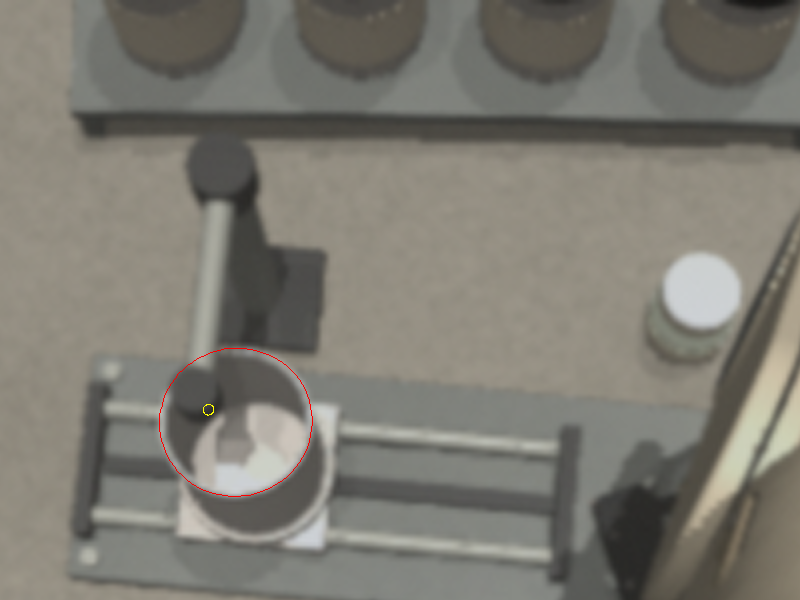

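View pics/ov_scene7.png

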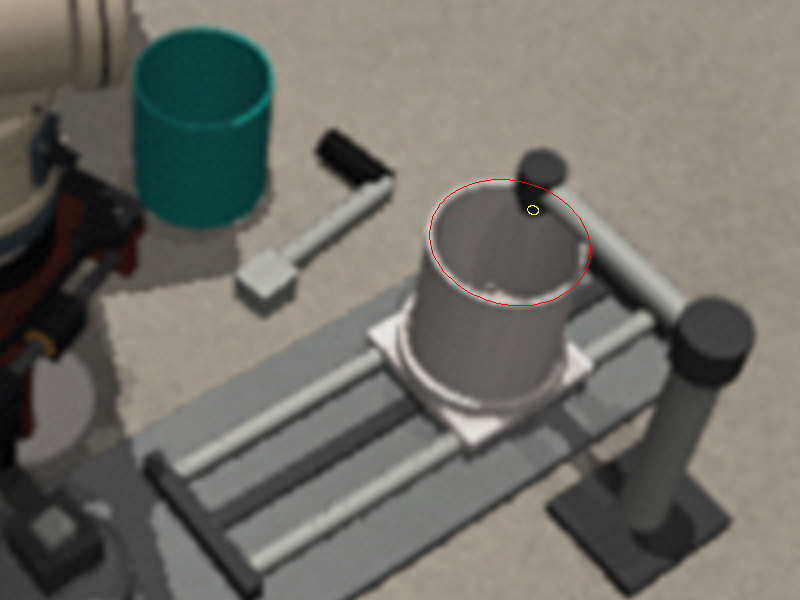

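View pics/raw_scene7.png

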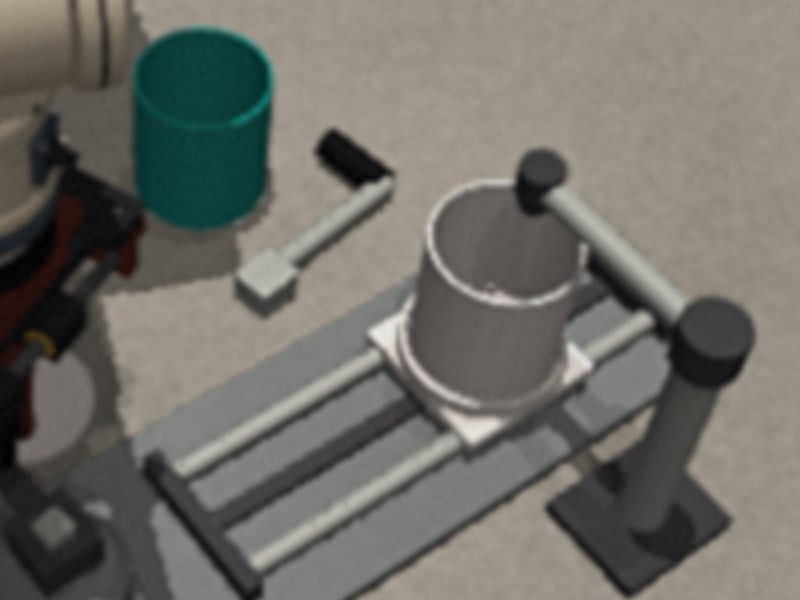

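Run:
```python
from h import *
t=np.linspace(0,2*np.pi,80)
u=np.array([25,298.])/299
out=[]
for n,f in [('top','top0'),('scene','scene0')]:
    im=cv2.imread(f'pics/{f}.png')
    x0,y0=(170,75) if n=='top' else (325,170)
    k=12
    im=cv2.resize(im[y0:y0+45,x0:x0+60],None,fx=k,fy=k,interpolation=cv2.INTER_CUBIC)[:600]
    raw=im.copy()
    def poly(P,col): 
        q=(proj(n,P)-[x0,y0]+.5)*k
        cv2.polylines(im,[np.round(q).astype(int)],False,col,1)
    circ=lambda c,r,z:np.c_[c[0]+r*np.cos(t),c[1]+r*np.sin(t),0*t+z]
    for z,col in [(147,(0,255,255)),(169,(0,255,0)),(181,(0,0,255))]: poly(circ((567.5,82.4),13,z),col)
    cv2.imwrite(f'pics/noz_{n}.png',im); cv2.imwrite(f'pics/nozr_{n}.png',raw)
```

```text
(no output)
```

View pics/noz_top.png

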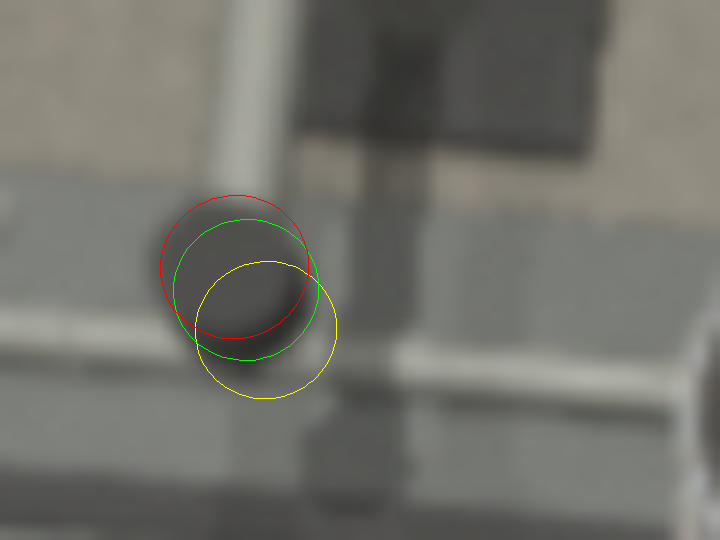

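View pics/noz_scene.png

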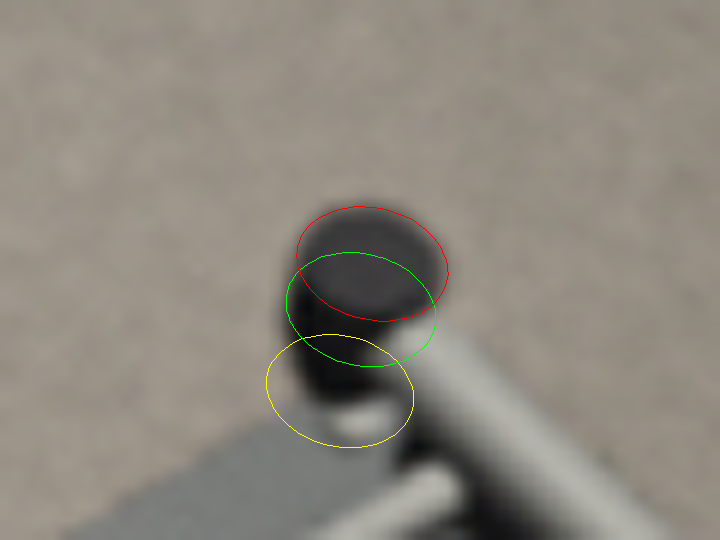

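Run:
```python
import numpy as np
for k in range(1,11):
    a=np.radians(178.7);b=a-np.radians(13*k)
    print([float(round(50*(np.cos(b)-np.cos(a)),1)),float(round(50*(np.sin(b)-np.sin(a)),1))],end=' ')
```

```text
[1.5, 11.2] [5.6, 21.8] [11.9, 31.2] [20.1, 39.0] [29.9, 44.6] [40.7, 48.0] [52.0, 48.8] [63.2, 47.1] [73.7, 42.9] [83.0, 36.4]
```

```bash
python3 -m pendant '[{"xyz":[1.5,11.2,0],"delta_rot":[0,0,0],"grip":0.15},{"xyz":[5.6,21.8,0],"delta_rot":[0,0,0],"grip":0.15},{"xyz":[11.9,31.2,0],"delta_rot":[0,0,0],"grip":0.15},{"xyz":[20.1,39,0],"delta_rot":[0,0,0],"grip":0.15},{"xyz":[29.9,44.6,0],"delta_rot":[0,0,0],"grip":0.15},{"xyz":[40.7,48,0],"delta_rot":[0,0,0],"grip":0.15},{"xyz":[52,48.8,0],"delta_rot":[0,0,0],"grip":0.15},{"xyz":[63.2,47.1,0],"delta_rot":[0,0,0],"grip":0.15},{"xyz":[73.7,42.9,0],"delta_rot":[0,0,0],"grip":0.15},{"xyz":[83,36.4,0],"delta_rot":[0,0,0],"grip":0.15},{"xyz":[83,36.4,0],"delta_rot":[0,0,0],"grip":0.15},{"xyz":[83,36.4,0],"delta_rot":[0,0,0],"grip":0.15}]'
python3 - <<'E'
from h import *
s=observe();p=(s['position'],s['eef_rot']);np.save('p8.npy',np.array(p))
im=capture('wrist');cv2.imwrite('pics/w8.png',im)
im=capture('top');cv2.imwrite('pics/top8.png',im)
im=capture('scene');cv2.imwrite('pics/scene8.png',im)
print(s['force'],s['position'],s['clock'])
t=np.linspace(0,2*np.pi,80)
u=np.array([25,298.])/299
for n in ['top','scene']:
    im=cv2.imread(f'pics/{n}8.png')
    im=cv2.resize(im,None,fx=6,fy=6,interpolation=cv2.INTER_CUBIC)
    X,Y=(900,420) if n=='top' else (1620,1000)
    cv2.imwrite(f'pics/raw_{n}8.png',im[Y:Y+600,X:X+800])
    def poly(P,col): 
        cv2.polylines(im,[np.round(proj(n,P)*6+2.5).astype(int)],False,col,1)
    circ=lambda c,r,z:np.c_[c[0]+r*np.cos(t),c[1]+r*np.sin(t),0*t+z]
    poly(circ(np.array([567.5,82.4]),43,130),(0,0,255))
    poly(circ((567.5,82.4),3,147),(0,255,255))
    cv2.imwrite(f'pics/ov_{n}8.png',im[Y:Y+600,X:X+800])
E
```

```text
clock: 13.3
position: [576.2, -177.7, 135.8]
eef_rot: [-2.54, 1.848, -0.001]
force: [1.7, 1.0, 3.7]
grip_width: 21.1
[1.6715851  1.0063273  3.70487241] [ 576.22928168 -177.74616656  135.75331763] 13.3
```

View pics/ov_top8.png

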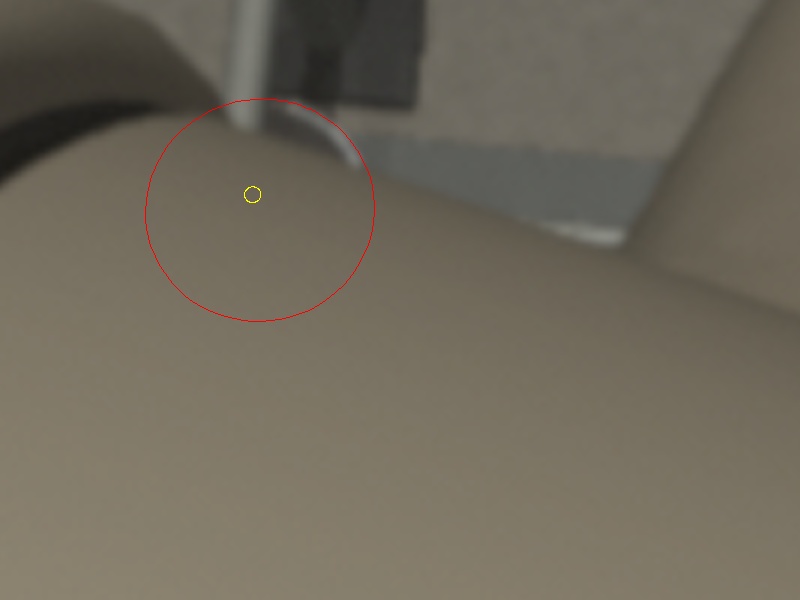

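View pics/ov_scene8.png

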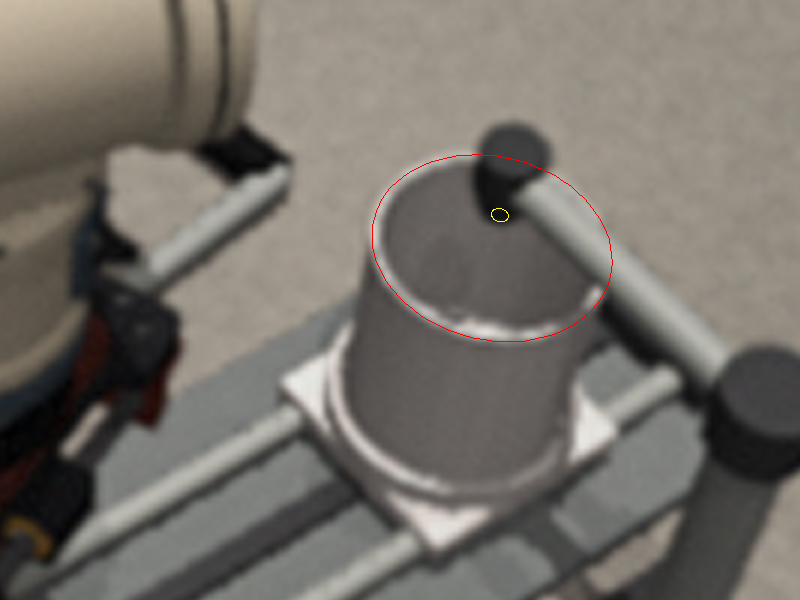

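View pics/w8.png

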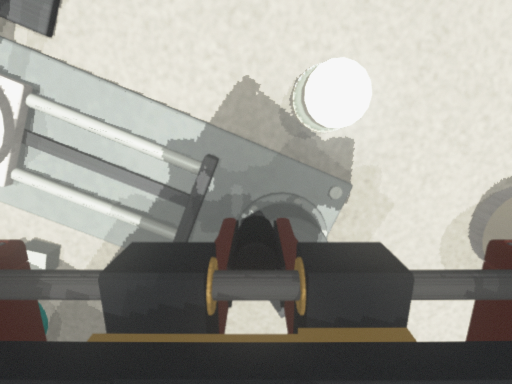

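```bash
python3 -m pendant '[{"xyz":[3.8,-3.7,0],"delta_rot":[0,0,0],"grip":0.15},{"xyz":[7.1,-7.7,0],"delta_rot":[0,0,0],"grip":0.15},{"xyz":[7.1,-7.7,0],"delta_rot":[0,0,0],"grip":0.15},{"xyz":[7.1,-7.7,0],"delta_rot":[0,0,0],"grip":0.3},{"xyz":[7.1,-7.7,0],"delta_rot":[0,0,0],"grip":0.45},{"xyz":[7.1,-7.7,0],"delta_rot":[0,0,0],"grip":0.5},{"xyz":[7.1,-7.7,0],"delta_rot":[0,0,0],"grip":0.5}]'
python3 -c "
from h import *
im=capture('wrist');cv2.imwrite('pics/w9.png',im);s=observe();print(s['force'],s['grip_width'])"
```

```text
clock: 14.32
position: [582.7, -185.5, 135.5]
eef_rot: [2.54, -1.848, -0.001]
force: [-0.3, 0.1, -1.2]
grip_width: 43.4
[-0.29858325  0.08694954  0.16204242] 43.65822684088385
```

View pics/w9.png

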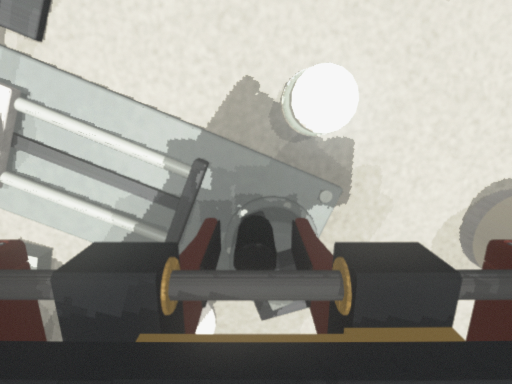

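Fingers are open and clear of the grip at (255,240). Rise straight up, then retreat.

```bash
python3 -m pendant '[{"xyz":[0,0,15],"delta_rot":[0,0,0],"grip":0.5},{"xyz":[0,0,40],"delta_rot":[0,0,0],"grip":0.5},{"xyz":[0,0,75],"delta_rot":[0,0,0],"grip":0.5},{"xyz":[0,0,115],"delta_rot":[0,0,0],"grip":0.5},{"xyz":[-30,-35,135],"delta_rot":[0,0,0],"grip":0.5},{"xyz":[-70,-75,135],"delta_rot":[0,0,0],"grip":0.5},{"xyz":[-110,-115,135],"delta_rot":[0,0,0],"grip":0.5},{"xyz":[-150,-155,135],"delta_rot":[0,0,0],"grip":0.5},{"xyz":[-180,-190,135],"delta_rot":[0,0,0],"grip":0.5},{"xyz":[-180,-190,135],"delta_rot":[0,0,0],"grip":0.5},{"xyz":[-180,-190,135],"delta_rot":[0,0,0],"grip":0.5}]'
python3 - <<'E'
from h import *
im=capture('top');cv2.imwrite('pics/top10.png',im)
im=capture('scene');cv2.imwrite('pics/scene10.png',im)
t=np.linspace(0,2*np.pi,80)
for n in ['top','scene']:
    im=cv2.imread(f'pics/{n}10.png')
    cv2.imwrite(f'pics/all_{n}10.png',im)
    im=cv2.resize(im,None,fx=6,fy=6,interpolation=cv2.INTER_CUBIC)
    X,Y=(900,420) if n=='top' else (1620,1000)
    def poly(P,col): 
        cv2.polylines(im,[np.round(proj(n,P)*6+2.5).astype(int)],False,col,1)
    circ=lambda c,r,z:np.c_[c[0]+r*np.cos(t),c[1]+r*np.sin(t),0*t+z]
    poly(circ(np.array([567.5,82.4]),43,130),(0,0,255))
    poly(circ((567.5,82.4),3,147),(0,255,255))
    cv2.imwrite(f'pics/ov_{n}10.png',im[Y:Y+600,X:X+800])
im=cv2.imread('pics/scene10.png');cv2.imwrite('pics/cr10.png',cv2.resize(im[180:345,180:400],None,fx=3.6,fy=3.6,interpolation=cv2.INTER_CUBIC)[:600,:800])
E
```

```text
clock: 15.75
position: [403.3, -375.4, 271.4]
eef_rot: [-2.54, 1.849, -0.001]
force: [0.7, 0.6, 0.2]
grip_width: 43.5
```

View pics/ov_top10.png

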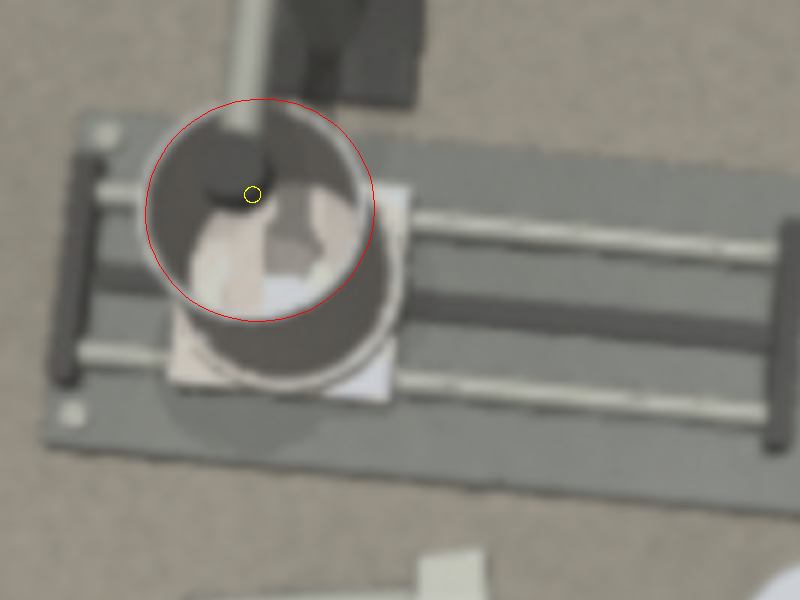

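View pics/ov_scene10.png

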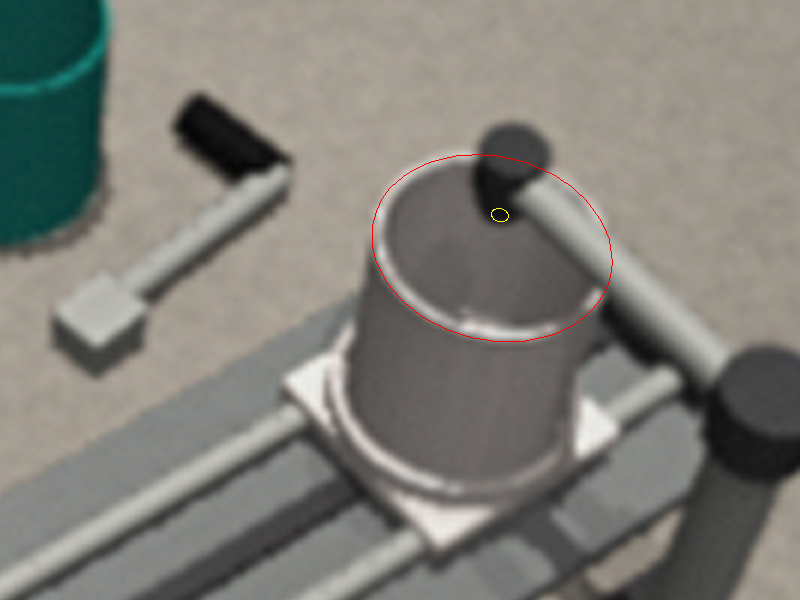

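View pics/cr10.png

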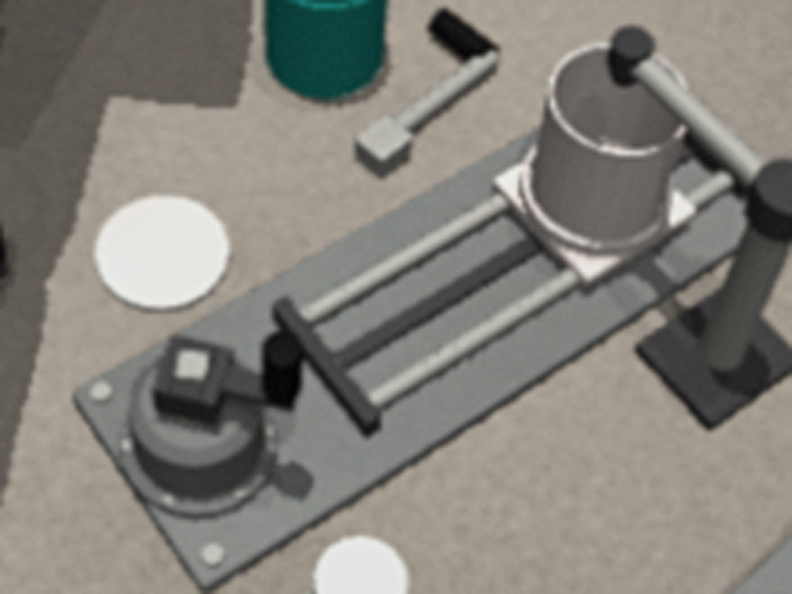

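```bash
python3 -c "
from station import *
hand_in();print(observe()['clock'])"
```

```text
the job is handed in; nothing more can be done
the job is handed in; nothing more can be done
```

I gripped the crank on the gearbox by its upright handle and led it clockwise about 3 turns (1092°). I then opened the fingers, lifted straight off and backed away. I handed in shortly after 15.9 s, well inside the 72 s limit.

- **Crank:** the last scene picture shows it level and down on its square shaft. The wrist force reading was near zero after release, and the arm stands clear of everything.
- **Tin:** it stands upright in its carriage under the nozzle. The robot never came near it.
- **Centring:** the two cameras disagreed slightly. The top view puts the tin about 2–3 mm past my nozzle estimate, and the scene view about 1 mm short of it. My nozzle estimate is itself only good to about 2–3 mm, so the tin should be well inside the 12 mm limit, though I had no exact reading of it.
- **Travel:** after 960° the pictures put the tin about 3 mm short of the travel expected from 40 mm per turn. I put that down to play in the crank and errors in my measurements, and wound a little further before letting go.

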